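Seat a workstation's drive-bay panel over its quarter-turn stud and hold it shut

TASK

The drive-bay cover of the workstation computer lying on the desk has to go back on. Turn the quarter-turn stud in the open bay until its wing lines up with the way the panel's slot will lie, then pick up the loose access panel by its handle, lower it squarely over the bay with the wing coming up through the slot, and press it down flush against the bay frame, against the spring gasket. Finish while still holding the panel pressed flush, so that a colleague can give the stud its locking quarter-turn, and leave the other things on the desk and on the computer where they are.

Things in the scene. Friction and masses are not known exactly. Their poses are not given: they have to be found in the camera images.
- computer: Compact grey computer, 290 x 340 x 95 mm, lying flat and fixed on the desk, its black front to the robot (-x). In its top is an open rectangular drive bay with a raised steel frame. Origin at the centre of its underside, on the desk.
- bay_frame (a point): Centre of the drive bay's steel frame, at the height of its rim, 101 mm above the desk, 40 mm nearer the computer's front than its middle. The frame is 124 mm (x) by 184 mm (y) outside. x points from the computer's front to its back, y along the frame's long side to the end with the stud, z up.
- gasket_d (a joint): Travel (m) of one of four spring-finger gasket strips just inside the rim: 0 free, 5 mm proud of the rim; 0.005 pressed level with the rim. The four carry the panel's own weight; pressing the panel down onto the rim takes about 8 N more, and it springs up 5 mm when let go.
- stud_wing (a point): Steel quarter-turn stud in the bay, on the frame's centre line, 55 mm from the frame's centre along +y of bay_frame. Its flat upright wing is 34 mm long (this point's x), 9 mm thick (y), and stands from 6.5 to 30 mm above the rim on a 9 mm round neck. This point is on the turning axis, 19 mm above the rim, and turns with the stud.
- stud (a joint): Stud angle, rad, counter-clockwise from above positive. 0: the wing points along bay_frame x, straight across the frame, as a panel's slot lies when on the bay (passes within about 0.2 rad). 1.57: locking position. Stiff (0.05 N m), stays where it is left; stops at -0.4 and 1.8. Starts between 0.75 and 1.45.
- panel_handle (a point): Loose flat grey access panel, 124 (x) by 184 (y) by 4 mm, 0.2 to 0.31 kg, handle up on the desk. This point is the centre of its black handle's bar, over the panel's centre, 30 mm above its underside. Bar: 70 mm along y, 10 mm wide, 12 mm high, 20 mm clear under it, posts 60 mm apart. y points to the end with the slot, z up. On the bay, its x and y are bay_frame's.
- panel_slot (a point): Centre of the panel's slot, at the panel's underside, 55 mm from the panel's centre along its +y. The slot is 41 mm along the panel's x and 16 mm along its y and goes right through.
- screwdriver: Bystander: black-handled screwdriver, 170 mm, lying beside the panel.
- tape_roll: Bystander: small clear roll of tape, 54 mm across, 19 mm high, flat on the desk beside the panel.
- screw_dish: Bystander: shallow steel dish, 72 mm across, 18 mm high, on top of the computer behind the bay.
- mouse: Bystander: black computer mouse, 102 x 60 x 34 mm, at the left.
- calculator: Bystander: grey desk calculator, 150 x 100 x 16 mm, at the left.
- stapler: Bystander: black stapler, 150 mm long, 42 mm high, at the right.
- mug: Bystander: white mug, 82 mm across, 95 mm high, at the right.
Mind the look-alikes: they are no part of the job. Of the things like the part that bears panel_handle, leave any that is blue, green or pink; of the rest the larger one is meant.

How it is judged:
On the way, in this order (a step that is already met when the one before it is completed fails the run):
1. the stud is turned until its wing lies in line with the slot's place (within 0.22 rad), the panel not yet on the bay (value of joint stud between -0.22 and 0.22 rad and horizontal distance between panel_handle and bay_frame above 0.1 m), for 0.2 s.
2. the panel is over the bay with the wing through its slot, and pressed down flush against the frame (z of panel_handle in the frame of bay_frame below 0.032 m and z of panel_slot in the frame of bay_frame below 0.0025 m and horizontal distance between panel_slot and stud_wing below 0.008 m), for 0.5 s.
At the end, for the whole second after the job is handed in: Panel on the bay, wing through its slot, centred within 8 mm, square within 0.12 rad, level within 0.03 rad, underside within 2 mm of the rim (2.5 mm at the slot), stud within 0.25 rad of in line, and the fingers still holding or pressing the panel (over 3 N) (all of step 2 and z of panel_slot in the frame of bay_frame above -0.003 m and angle between the z axis of panel_handle and the z axis of bay_frame, either way round below 0.03 rad and horizontal distance between panel_handle and bay_frame below 0.008 m and angle between the x axis of panel_handle and the x axis of bay_frame, either way round below 0.12 rad and value of joint stud between -0.25 and 0.25 rad and contact force between the fingers and panel above 3 N); the arm keeps its last pose, push and grip.
It fails at once if a bystander is pushed more than 30 mm from its place (distance of any of screwdriver, tape_roll, screw_dish, mouse, calculator, stapler, mug from where it was at the start of the episode above 0.03 m).
It also fails if it takes over 53 s, if anything falls off the work surface, if the arm or the gripper's body presses on something with over 40 N, if the wrist force passes 120 N, or if a joint passes its speed limit or range.

ROBOT

A 6-joint arm with a two-finger parallel gripper is mounted at the origin on the work surface. World frame = base frame: x ahead of the robot, y to its left, z up, the work surface at z = 0. Lengths are in m, angles in rad, forces in N, time in s.
With the tool pointing down it reaches from about 0.375 to 0.9 m from the base axis. Payload 3.1 kg.
Tool frame: the origin (TCP) lies midway between the tips of the shut fingers; the grasp point (between the pads) lies 19 mm behind it; x points along the fingers, y is the direction in which the jaws open and shut, and the axes are right-handed (so a half turn about x gives the same grasp; the last joint's range is limited). The gripper opens to 87 mm and grips with 3 to 60 N. Pads are 19 mm wide; open, the fingers measure 117 mm over their backs; the gripper's body (75 mm by 190 mm) begins 51 mm behind the grasp point.
Start: joints at [0.974, 0.527, 1.433, -0, 1.181, -0.178], TCP at [0.254, 0.571, 0.223] pointing down, gripper open.
Joint ranges: [-3.08, 3.08], [-0.75, 2.2], [0.22, 2.44], [-1.43, 4.57], [0, 2.65], [-2.85, 2.85]. Speed limits (rad/s): [2.79, 2.79, 3.14, 3.14, 3.14, 3.14].

INTERFACE

Orientations are given as a unit quaternion [x, y, z, w].
In Python, from rig import get_obs, imaging, robot gives the robot as it stands.
- The arm moves only by the shell command python3 -m inch 'ROWS' [FORCE]. ROWS is JSON, a list of rows, each a list of 3 entries, a list of its own where there are three numbers: the finger opening in mm, from 0 to 87, then the shift along the tool's x, y, z in mm, then the turn, a rotation vector about the tool's x, y, z in degrees. In form: [[grip, [dx, dy, dz], [wx, wy, wz]], ...]. A call has 1 to 12 rows; each row shifts and turns the pose as measured when the row begins, along the tool's axes as they then stand; what a row does not reach is not made up. A row lasts 1/8 s, in which the tool goes at most 62.5 mm and 10.7 degrees, less where a joint would pass 70% of its speed; a pose out of reach is approached as far as the arm can. A call with a gripper value outside its range is refused whole. The fingers move at their own pace and stop on an object; FORCE is the grip in N (left out, the last holds). Time passes only in rows, so rows that do not move let the fingers close. It gives the time, the measured TCP pose, the force and the opening at its end, in the units of the state.
- get_obs(): the state, without advancing time (a new reading comes with each control period).
- imaging.camera(name): name is "scene" or "top"; returns the picture (420x560x3 uint8, red, green, blue); there is no depth.
- imaging.camera_params(name): a dict with "camera_matrix" (3x3 intrinsics, pixels), "xyz" and "rotation" of the camera in the world. Camera axes: x right, y down, z forward; pixel columns grow to the right and rows downward; lengths in m; the calibration is good to about 2 mm. A picture is of the moment at which its call begins. camera_params takes no time and is no camera call.
- robot.hand_in(): hands the job in, once; it reports no verdict.
Trained networks look in the newest picture that a camera, given by its name, has taken for a name from the list of things; names that differ only in an ending like _2 or _b are one class to them, and where a whole thing is asked for, a point or a joint stands for the part that bears it (a point fixed in the world has none). Each returns a list of dicts, best first, with "confidence" (0 to 1); they miss things now and then, are a little off and sometimes report something else, mostly with a low value. They report only what shows in the picture. A call takes as long as a camera call. They do not tell look-alikes from the thing itself.
- imaging.cut_out(camera, target): "pixels" (420x560 bool, what is visible of it) and "box" ([centre column, centre row, width, height] in pixels, round what is visible of it).
- imaging.tip_of(camera, target): "pixel" ([column, row] in pixels: a listed point, or the origin of a listed thing).
The state is a dict: "time": time; "q": joint angles; "joint_velocities": joint speeds; "joint_torque": joint torques, N m; "position": TCP position; "tool_rot": TCP orientation; "ft_force": force on the tool from outside, world axes, zero at the start; "moment": the same for the moment, N m; "grip_width": finger opening in m.
Only numpy, scipy, OpenCV 4.12 (cv2) and the standard library are available. Lean on these libraries where they do the work, as an engineer would, in place of code of your own. Each camera call takes 0.05 s, during which the arm holds its last target. There are 200 camera calls.

## Working session

There is one attempt and no reset: what is moved stays moved. The work goes in short steps, Python scripts to look and compute and a shell command to move; the robot and the scene stay as the last step left them, time stands still between calls to the robot, and variables do not carry over. Pictures are saved under pics/ and viewed, about 8 in all and at most 12, crops included, and the job is handed in when it is done.

```bash
ls; mkdir -p pics; python3 - <<'E'
from rig import get_obs, imaging, robot
import cv2, numpy as np
o=get_obs(); print(o['time'],o['position'],o['tool_rot'],o['ft_force'])
ims=[]
for c in ['scene','top']:
    im=imaging.camera(c); p=imaging.camera_params(c); print(c,p)
    cv2.imwrite(f'pics/{c}0.png',im[:,:,::-1])
    for n in ['panel_handle','panel_slot','stud_wing','bay_frame','computer']:
        print(n,[(np.round(d['pixel'],1).tolist(),round(d['confidence'],2)) for d in imaging.tip_of(c,n)][:4])
E
```

```text
pics
0.0 [0.25369896 0.57037912 0.22156865] [ 0.14627349  0.69195491 -0.14770631  0.69136482] [-0.54563187 -0.02522264 -0.30917184]
scene {'camera_matrix': array([[441.9808167 ,   0.        , 284.30774123],
       [  0.        , 441.9808167 , 208.28349046],
       [  0.        ,   0.        ,   1.        ]]), 'xyz': array([ 1.18525123, -0.90112391,  1.03834533]), 'rotation': array([ 0.85072609,  0.32643762, -0.13806164, -0.38812701])}
panel_handle [([162.7, 223.3], 0.95), ([287.4, 258.5], 0.74), ([278.4, 331.5], 0.69), ([98.5, 326.7], 0.62)]
panel_slot [([147.0, 228.2], 0.73), ([111.2, 316.4], 0.67), ([297.5, 259.8], 0.65), ([273.7, 322.4], 0.64)]
stud_wing [([361.0, 166.4], 0.54), ([267.2, 241.3], 0.41)]
bay_frame [([353.4, 178.0], 0.55)]
computer [([356.8, 204.7], 0.89)]
top {'camera_matrix': array([[492.83325399,   0.        , 275.4887974 ],
       [  0.        , 492.83325399, 213.35638639],
       [  0.        ,   0.        ,   1.        ]]), 'xyz': array([ 0.28021377, -0.07524572,  1.88279624]), 'rotation': array([-0.70134209,  0.7104693 , -0.04128324,  0.04059969])}
panel_handle [([352.9, 290.4], 0.93), ([291.5, 258.0], 0.88), ([444.3, 241.1], 0.77), ([357.0, 147.6], 0.72)]
panel_slot [([295.3, 183.5], 0.95), ([299.4, 264.7], 0.88), ([358.4, 307.8], 0.88), ([429.8, 248.3], 0.79)]
stud_wing [([185.8, 193.7], 0.62), ([388.5, 234.7], 0.37)]
bay_frame [([200.3, 194.2], 0.77)]
computer [([206.1, 188.5], 0.73)]
```

View pics/top0.png

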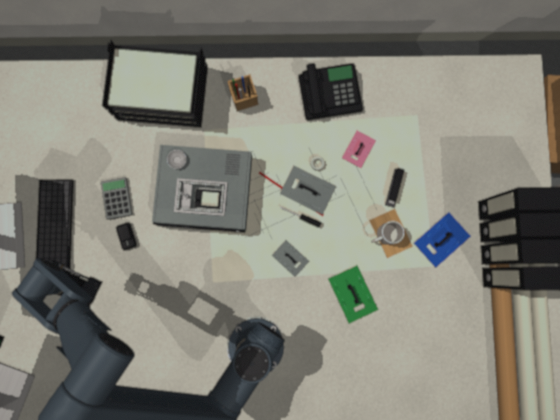

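View pics/scene0.png

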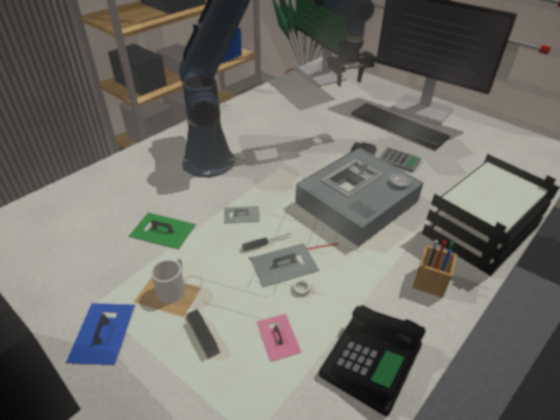

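Top view: the grey panels are at (307,188), the larger one, and (291,258), the smaller. The others are green (353,293), blue (442,239) and pink (359,149). The larger grey one at (307,188), with its slot at (295,183), fits the description. I'll confirm it in an enlarged crop and measure.

```bash
cat > h.py <<'E'
import numpy as np, cv2
from scipy.spatial.transform import Rotation as R
from rig import get_obs, imaging, robot
def ray(c,px):
    p=imaging.camera_params(c); K=p['camera_matrix']
    d=R.from_quat(p['rotation']).apply(np.linalg.inv(K)@np.array([px[0],px[1],1.0])); return np.array(p['xyz']),d
def on_plane(c,px,z):
    o,d=ray(c,px); return o+d*(z-o[2])/d[2]
def project(c,X):
    p=imaging.camera_params(c); v=R.from_quat(p['rotation']).inv().apply(np.atleast_2d(X)-p['xyz'])
    u=v@p['camera_matrix'].T; return u[:,:2]/u[:,2:]
def rect(c,mask,z):
    "min-area rectangle of a mask, mapped to height z: centre, sides, yaw of long side"
    r,q=np.nonzero(mask); P=np.array([on_plane(c,(a,b),z)[:2] for a,b in zip(q,r)])*1000
    (cx,cy),(w,h),a=cv2.minAreaRect(P.astype(np.float32))
    if w<h: a+=90; w,h=h,w
    return np.round([cx,cy,w,h],1),a
def crop(c,im,ctr,half,f):
    x,y=map(int,ctr); k=im[max(0,y-half):y+half,max(0,x-half):x+half,::-1]
    k=cv2.resize(k,None,fx=f,fy=f,interpolation=cv2.INTER_CUBIC); return cv2.convertScaleAbs(k,alpha=1.5)
E
python3 - <<'E'
from h import *
T=imaging.camera('top'); S=imaging.camera('scene')
o=get_obs(); print(R.from_quat(o['tool_rot']).as_matrix().round(3))
k=[crop('top',T,(307,188),38,5),crop('top',T,(203,192),38,5),crop('scene',S,(285,263),38,5),crop('scene',S,(354,178),38,5)]
k=[cv2.resize(a,(300,300)) for a in k]
cv2.imwrite('pics/crops.png',np.vstack([np.hstack(k[:2]),np.hstack(k[2:])]))
for c in ['top','scene']:
    for n,z in [('panel_handle',.004),('computer',.095),('stud_wing',.12)]:
        for d in imaging.cut_out(c,n)[:5]:
            print(c,n,round(d['confidence'],2),np.round(d['box']),d['pixels'].sum(),*rect(c,d['pixels'],z))
for n,z in [('panel_handle',.03),('panel_slot',.0),('stud_wing',.12),('bay_frame',.101)]:
    for c in ['top','scene']:
        for d in imaging.tip_of(c,n)[:4]: print(n,c,np.round(d['pixel'],1),(on_plane(c,d['pixel'],z)*1000).round())
E
```

```text
[[ 0.     0.407  0.914]
 [ 0.     0.914 -0.407]
 [-1.     0.     0.   ]]
top panel_handle 0.81 [442. 241.  59.  52.] 1592 [ 391.2 -712.1  186.6  128.9] 130.08747100830078Traceback (most recent call last):
  File "<stdin>", line 10, in <module>
  File "h.py", line 14, in rect
    r,q=np.nonzero(mask); P=np.array([on_plane(c,(a,b),z)[:2] for a,b in zip(q,r)])*1000
                                      ~~~~~~~~^^^^^^^^^^^
  File "h.py", line 8, in on_plane
    o,d=ray(c,px); return o+d*(z-o[2])/d[2]
        ~~~^^^^^^
  File "h.py", line 5, in ray
    p=imaging.camera_params(c); K=p['camera_matrix']
ValueError: time passes only in moves, steps and waits
```

View pics/crops.png

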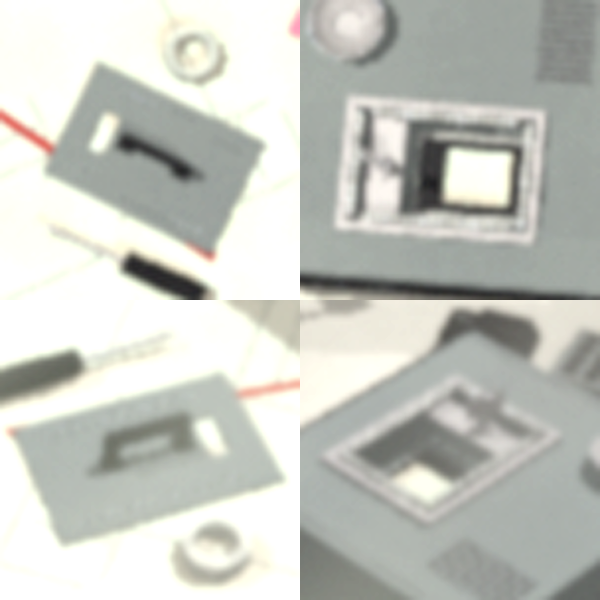

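The crop confirms the large grey panel: top (307,188), slot at its left end, handle along its long axis, tape roll and screwdriver beside it. The bay has its stud at the left (+y) end, and the wing stands up in the scene view at about (361,166).

```bash
python3 - <<'E'
s=open('h.py').read()
s=s.replace("def ray(","P={c:imaging.camera_params(c) for c in ['top','scene']}\ndef ray(").replace("p=imaging.camera_params(c)","p=P[c]").replace("P=np.array([on_pl","Q=np.array([on_pl").replace("(P.astype","(Q.astype")
open('h.py','w').write(s)
E
python3 - <<'E'
from h import *
T=imaging.camera('top'); S=imaging.camera('scene')
for c,bx in [('top',(308,189)),('scene',(285,263))]:
    for n,z in [('panel_handle',.004),('computer',.095),('stud_wing',.12)]:
        for d in imaging.cut_out(c,n):
            if n=='panel_handle' and np.hypot(d['box'][0]-bx[0],d['box'][1]-bx[1])>12: continue
            np.save(f'm_{c}_{n}.npy',d['pixels'])
            print(c,n,round(d['confidence'],2),np.round(d['box']),d['pixels'].sum(),*rect(c,d['pixels'],z))
px={}
for n,z in [('panel_handle',.03),('panel_slot',.0),('stud_wing',.12),('bay_frame',.101)]:
    for c in ['top','scene']:
        for d in imaging.tip_of(c,n):
            X=on_plane(c,d['pixel'],z)*1000
            if n in('panel_handle','panel_slot') and not(500<X[0]<660 and -270<X[1]<-100): continue
            print(n,c,np.round(d['pixel'],1),round(d['confidence'],2),X.round())
# fit bay frame outline in top & scene by bright mask
E
```

```text
top panel_handle 0.76 [306. 192.  58.  45.] 1442 [ 590.  -203.8  183.3  124.3] 62.41982650756836
top computer 0.55 [203. 191.  99.  94.] 7512 [584.9 190.  351.  309.8] 84.11485290527344
scene panel_handle 0.98 [284. 264.  67.  45.] 1814 [ 592.7 -203.3  185.5  129.4] 62.90541458129883
scene computer 0.85 [361. 196. 125.  97.] 7170 [611.7 154.5 411.2 339.9] 85.08759307861328
scene computer 0.51 [204. 333.  30.  48.] 735 [ 644.3 -566.5  142.6   36.7] 162.7498550415039
scene stud_wing 0.64 [362. 170.  13.  11.] 71 [563.7 239.1  69.5  27.4] 106.1434268951416
panel_handle top [303.2 190.3] 0.59 [ 583. -185.   30.]
panel_handle scene [287.9 258.1] 0.71 [ 601. -196.   30.]
panel_slot top [297. 184.] 0.76 [ 613. -163.    0.]
panel_slot scene [296.3 259.9] 0.74 [ 608. -163.    0.]
stud_wing top [185.1 196.4] 0.56 [551. 248. 120.]
stud_wing scene [360.4 166.3] 0.65 [555. 243. 120.]
bay_frame top [196.9 193.8] 0.88 [563. 208. 101.]
bay_frame scene [351.1 176.7] 0.89 [554. 193. 101.]
```

```bash
python3 - <<'E'
from h import *
from scipy.optimize import minimize
ims={c:imaging.camera(c) for c in ['top','scene']}
print({c:np.round(np.load(f'm_{c}_computer.npy').sum()) for c in ims})
G={c:cv2.GaussianBlur(cv2.cvtColor(ims[c],cv2.COLOR_RGB2GRAY),(0,0),.6).astype(np.float32) for c in ims}
def samp(c,X):
    u=project(c,X).astype(np.float32); return cv2.remap(G[c],u[:,:1],u[:,1:],cv2.INTER_LINEAR).ravel()
def ring(hx,hy,n=60):
    t=np.linspace(-1,1,n); o=np.ones(n)
    return np.vstack([np.c_[hx*t,hy*o],np.c_[hx*t,-hy*o],np.c_[hx*o,hy*t],np.c_[-hx*o,hy*t]])
A=ring(.0595,.0895); B=ring(.067,.097)
def place(L,p,z):
    c,s=np.cos(p[2]),np.sin(p[2]); return np.c_[p[0]+c*L[:,0]-s*L[:,1],p[1]+s*L[:,0]+c*L[:,1],np.full(len(L),z)]
def cost(p,cs): 
    p=[p[0]/1e3,p[1]/1e3,p[2]/1e2]
    return -sum((samp(c,place(A,p,.101)).mean()-samp(c,place(B,p,.0955)).mean()) for c in cs)
for cs in (['top'],['scene'],['top','scene']):
    best=min((minimize(cost,[x,y,-9.6],args=(cs,),method='Nelder-Mead',options=dict(initial_simplex=[[x,y,-9.6],[x+8,y,-9.6],[x,y+8,-9.6],[x,y,-5]])) for x in (550,560) for y in (185,195,205)),key=lambda r:r.fun)
    print(cs,best.x.round(1),best.fun)
p=best.x/[1e3,1e3,1e2]; np.save('bay.npy',p)
st=place(np.array([[0,.055]]),p,.12)[0]; print('stud',st)
m=np.load('m_scene_stud_wing.npy')
def wing(a): 
    d=np.array([np.cos(a),np.sin(a)]); n=np.array([-d[1],d[0]])
    return np.array([[*(st[:2]+s*.017*d+t*.0045*n),z] for s in(-1,1) for t in(-1,1) for z in(.1075,.131)])
for c in ['scene','top']:
  out=[]
  for th in np.arange(.7,1.55,.1):
    k=np.zeros(m.shape,np.uint8); cv2.fillConvexPoly(k,cv2.convexHull(project(c,wing(p[2]+th)).round().astype(np.int32)),1)
    out.append((round(th,2),round((k.astype(bool)&m).sum()/(k.astype(bool)|m).sum(),2),round(float(G[c][k>0].mean()),1)))
  print(c,out)
# overlay
tiles=[]
for c in ['top','scene']:
    u0=project(c,st)[0]; 
    for draw in (0,1):
        x,y=int(u0[0]),int(u0[1]); h=30; f=10 if 0 else 9
        k=cv2.convertScaleAbs(cv2.resize(ims[c][y-h:y+h,x-h:x+h,::-1],(300,300),interpolation=cv2.INTER_CUBIC),alpha=1.3)
        if draw:
            q=lambda X:((project(c,X)-[x-h,y-h]+.5)*5).round().astype(np.int32)
            cv2.polylines(k,[q(place(np.array([[.062,.092],[.062,-.092],[-.062,-.092],[-.062,.092]]),p,.101))],True,(0,0,255),1)
            for th,col in((.8,(0,255,0)),(1.3,(255,0,0))): cv2.polylines(k,[cv2.convexHull(q(wing(p[2]+th)))],True,col,1)
        tiles.append(k)
cv2.imwrite('pics/bay.png',np.vstack([np.hstack(tiles[:2]),np.hstack(tiles[2:])]))
E
```

```text
{'top': np.int64(7512), 'scene': np.int64(735)}
['top'] [553.8 196.8  -9. ] -26.909629821777344
['scene'] [552.1 199.4  -8.5] -9.520614624023438
['top', 'scene'] [553.3 197.2  -9. ] -35.566734313964844
stud [0.55824487 0.25195245 0.12      ]
scene [(np.float64(0.7), np.float64(0.47), 108.7), (np.float64(0.8), np.float64(0.47), 109.4), (np.float64(0.9), np.float64(0.47), 109.1), (np.float64(1.0), np.float64(0.53), 108.7), (np.float64(1.1), np.float64(0.53), 109.0), (np.float64(1.2), np.float64(0.51), 109.7), (np.float64(1.3), np.float64(0.53), 108.7), (np.float64(1.4), np.float64(0.6), 108.5), (np.float64(1.5), np.float64(0.62), 107.6)]
top [(np.float64(0.7), np.float64(0.0), 125.4), (np.float64(0.8), np.float64(0.0), 122.0), (np.float64(0.9), np.float64(0.0), 119.1), (np.float64(1.0), np.float64(0.0), 118.8), (np.float64(1.1), np.float64(0.0), 118.8), (np.float64(1.2), np.float64(0.0), 118.1), (np.float64(1.3), np.float64(0.0), 120.5), (np.float64(1.4), np.float64(0.0), 120.3), (np.float64(1.5), np.float64(0.0), 119.6)]
```

View pics/bay.png

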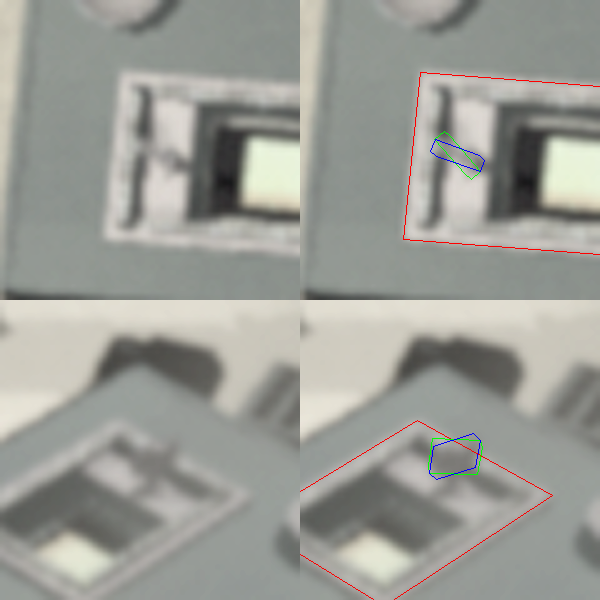

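Frame fit is good: centre (553,197), yaw −5.2°, stud at (558,252). The wing lies at about 1.2–1.4 rad (blue outline fits best). Moving over the stud.

```bash
python3 -m inch '[[60,[0,-21,51],[0,0,0]],[60,[0,-21,51],[0,0,0]],[60,[0,-21,51],[0,0,0]],[60,[0,-21,51],[0,0,0]],[60,[0,-21,51],[0,0,0]],[60,[0,-21,51],[0,0,0]],[60,[0,-21,51],[0,0,0]],[60,[0,-21,51],[0,0,0]]]'
python3 -m inch '[[60,[0,0,0],[-10,0,0]],[60,[0,0,0],[-10,0,0]],[60,[0,0,0],[-10,0,0]],[60,[0,0,0],[-10,0,0]],[60,[0,0,0],[-10,0,0]],[60,[0,0,0],[-10,0,0]],[60,[0,0,0],[-10,0,0]],[60,[0,0,0],[-10,0,0]],[60,[0,0,0],[-10,0,0]]]'
cat >> h.py <<'E'
def go(target=None,yaw=None,ref=None):
    "rows to a world target (mm) and yaw of tool y (deg): tool-axis shift mm, turn about tool x"
    o=get_obs(); M=R.from_quat(o['tool_rot']); p=np.array(o['position'])*1000
    y=M.apply([0,1,0]); yw=np.degrees(np.arctan2(y[1],y[0]))
    print('t',round(o['time'],2),'p',p.round(1),'yaw',round(yw,1),'tilt',M.apply([1,0,0]).round(3),'q',np.round(o['q'],2),'F',np.round(o['ft_force'],1),'w',round(o['grip_width']*1e3,1))
    if target is not None: print(' shift',M.inv().apply(np.array(target)-p).round(1))
    if yaw is not None: print(' wx',round(-((yaw-yw+180)%360-180),1))
E
python3 -c "
from h import *; go([558,252,107],156.5)"
```

```text
time: 2.65
position: [0.5669, 0.2478, 0.2234]
tool_rot: [0.146, 0.691, -0.142, 0.693]
ft_force: [0.6, 0.4, 0.8]
grip_width: 0.06
time: 3.78
position: [0.5718, 0.2423, 0.2231]
tool_rot: [-0.4, 0.58, 0.4, 0.585]
ft_force: [0.4, 0.2, 0.2]
grip_width: 0.0598
t 3.77 p [571.8 242.3 223.1] yaw 159.0 tilt [ 0.006  0.004 -1.   ] q [ 0.22  0.52  1.45  0.    1.17 -2.56] F [0.4 0.2 0.2] w 59.8
 shift [116.1  16.9   3.4]
 wx 2.5
```

```bash
python3 -m inch '[[60,[30,17,3],[2.5,0,0]],[60,[30,0,0],[0,0,0]],[60,[0,0,0],[0,0,0]]]'
python3 - <<'E'
from h import *
go([558,252,107],156.5)
ims={c:imaging.camera(c) for c in ['top','scene']}
go()
t=[]
for c in ims:
    u=project(c,[.558,.252,.13])[0]; t.append(crop(c,ims[c],u,36,5))
cv2.imwrite('pics/pre.png',np.hstack(t))
E
```

```text
time: 4.15
position: [0.5582, 0.2519, 0.1629]
tool_rot: [-0.388, 0.588, 0.387, 0.595]
ft_force: [-1.3, 0.3, -0.5]
grip_width: 0.0596
t 4.15 p [558.2 251.9 162.9] yaw 156.5 tilt [ 0.009  0.005 -1.   ] q [ 0.24  0.58  1.53  0.    1.02 -2.49] F [-1.3  0.3 -0.5] w 59.6
 shift [55.9  0.6 -0.5]
 wx -0.0
t 4.25 p [560.2 252.4 165.4] yaw 156.5 tilt [ 0.015  0.006 -1.   ] q [ 0.24  0.57  1.53  0.    1.02 -2.49] F [ 0.2 -0.3  0.1] w 60.1
```

View pics/pre.png

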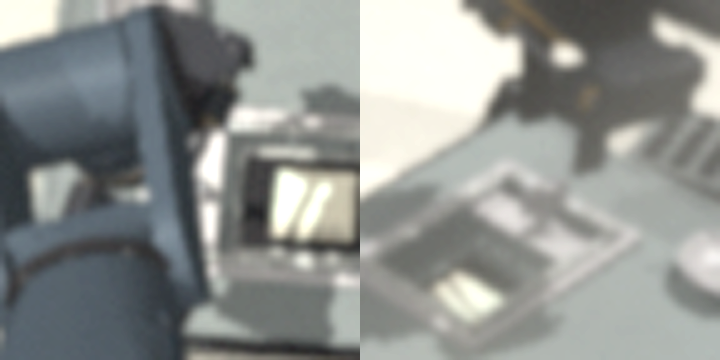

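The fingers hang over the bay's stud end; the wing is below at about (575,195) in the scene crop. Descending and closing.

```bash
python3 -m inch '[[60,[30,0,-1],[0,0,0]],[60,[27,0,0],[0,0,0]],[60,[0,0,0],[0,0,0]]]' 20
python3 -c "
from h import *; go([558,252,107],156.5)"
```

```text
time: 4.62
position: [0.5657, 0.2528, 0.113]
tool_rot: [-0.39, 0.582, 0.385, 0.601]
ft_force: [-0.2, 0.0, -0.3]
grip_width: 0.06
t 4.62 p [565.7 252.8 113. ] yaw 156.4 tilt [ 0.026  0.009 -1.   ] q [ 0.24  0.65  1.56  0.    0.91 -2.49] F [-0.2  0.  -0.3] w 60.0
 shift [ 5.8  6.9 -3.9]
 wx -0.1
```

```bash
cat >> h.py <<'E'
    x=M.apply([1,0,0]); print(' level wy,wz',np.degrees(M.inv().apply(np.cross(x,[0,0,-1]))).round(2)[1:])
E
python3 -m inch '[[60,[6,7,-4],[0,1.1,1.2]],[60,[0,0,0],[0,0,0]]]'
python3 -c "
from h import *; go([558,252,107],156.5)"
python3 -m inch '[[0,[0,0,0],[0,0,0]],[0,[0,0,0],[0,0,0]],[0,[0,0,0],[0,0,0]],[0,[0,0,0],[0,0,0]]]' 20
python3 -c "
from h import *; go([558,252,107],156.5)"
```

```text
time: 4.88
position: [0.5594, 0.2524, 0.1096]
tool_rot: [-0.388, 0.591, 0.387, 0.592]
ft_force: [0.4, -0.3, -0.5]
grip_width: 0.06
t 4.88 p [559.4 252.4 109.6] yaw 156.4 tilt [ 0.002  0.    -1.   ] q [ 0.24  0.65  1.56 -0.    0.93 -2.49] F [ 0.4 -0.3 -0.5] w 60.0
 shift [ 2.6  1.2 -0.9]
 wx -0.1
 level wy,wz [0.08 0.11]
time: 5.38
position: [0.5608, 0.2528, 0.1118]
tool_rot: [-0.388, 0.589, 0.387, 0.594]
ft_force: [0.1, 0.8, 0.7]
grip_width: 0.0281
t 5.38 p [560.8 252.8 111.8] yaw 156.4 tilt [ 0.006  0.001 -1.   ] q [ 0.24  0.65  1.56 -0.    0.93 -2.49] F [0.1 0.8 0.7] w 28.1
 shift [ 4.8  2.2 -1.8]
 wx -0.1
 level wy,wz [0.22 0.3 ]
```

```bash
python3 -m inch '[[0,[3,2,-1],[0,0.2,0.3]],[0,[0,0,0],[0,0,0]],[0,[0,0,0],[0,0,0]],[0,[0,0,0],[0,0,0]]]' 20
python3 -c "
from h import *; go([558,252,107],84.8)"
```

```text
time: 5.88
position: [0.5573, 0.2527, 0.1083]
tool_rot: [-0.387, 0.592, 0.388, 0.591]
ft_force: [-0.6, -0.1, 0.6]
grip_width: 0.0089
t 5.88 p [557.3 252.7 108.3] yaw 156.4 tilt [-0.003  0.    -1.   ] q [ 0.24  0.66  1.56  0.    0.93 -2.49] F [-0.6 -0.1  0.6] w 8.9
 shift [ 1.3 -0.9 -0.3]
 wx 71.6
 level wy,wz [-0.06 -0.15]
```

Width 8.9 mm: the wing is gripped. Turning.

```bash
python3 -m inch '[[0,[0,0,0],[10,0,0]],[0,[0,0,0],[10,0,0]],[0,[0,0,0],[10,0,0]],[0,[0,0,0],[10,0,0]],[0,[0,0,0],[10,0,0]],[0,[0,0,0],[10,0,0]],[0,[0,0,0],[10,0,0]]]' 30
python3 -c "
from h import *; go([558,252,107],84.8)"
```

```text
time: 6.75
position: [0.5595, 0.249, 0.1083]
tool_rot: [0.032, 0.706, -0.037, 0.707]
ft_force: [-0.6, -1.8, 1.2]
grip_width: 0.0089
t 6.75 p [559.5 249.  108.3] yaw 84.4 tilt [ 0.001 -0.007 -1.   ] q [ 0.24  0.66  1.56 -0.01  0.93 -1.23] F [-0.6 -1.8  1.2] w 8.9
 shift [ 1.3  2.9 -1.8]
 wx -0.4
 level wy,wz [0.07 0.38]
```

```bash
python3 -m inch '[[40,[0,0,0],[0,0,0]],[40,[0,0,0],[0,0,0]],[40,[-2,0,0],[0,0,0]],[50,[-45,0,0],[0,0,0]],[50,[-45,0,0],[0,0,0]]]'
python3 -m inch '[[50,[0,-56,9],[0,0,0]],[50,[0,-56,9],[0,0,0]],[50,[0,-56,9],[0,0,0]],[50,[0,-56,9],[0,0,0]],[50,[0,-56,9],[0,0,0]],[50,[0,-56,9],[0,0,0]],[50,[0,-56,9],[0,0,0]],[50,[0,-56,9],[0,0,0]]]'
python3 -m inch '[[50,[0,0,0],[10,0,0]],[50,[0,0,0],[10,0,0]],[50,[0,0,0],[10,0,0]],[50,[0,0,0],[10,0,0]],[50,[0,0,0],[10,0,0]],[50,[0,0,0],[10,0,0]],[50,[0,0,0],[10,0,0]],[50,[0,0,0],[10,0,0]],[50,[0,0,0],[10,0,0]],[50,[0,0,0],[10,0,0]],[50,[0,0,0],[10,0,0]]]'
python3 - <<'E'
from h import *; go([591,-203.5,120],-27.4)
T=imaging.camera('top');S=imaging.camera('scene')
cv2.imwrite('pics/aft.png',np.hstack([crop('top',T,(190,194),36,5),crop('scene',S,(358,170),36,5)]))
for c in ['top','scene']:
    d=imaging.tip_of(c,'stud_wing'); print(c,[(np.round(a['pixel'],1),(on_plane(c,a['pixel'],.12)*1e3).round()) for a in d][:2])
E
```

```text
time: 7.38
position: [0.5573, 0.2491, 0.1982]
tool_rot: [0.028, 0.709, -0.035, 0.704]
ft_force: [1.0, -0.5, 0.8]
grip_width: 0.047
time: 8.38
position: [0.5991, -0.2103, 0.2091]
tool_rot: [0.022, 0.703, -0.026, 0.711]
ft_force: [1.4, 0.4, 0.3]
grip_width: 0.0497
time: 9.75
position: [0.5994, -0.2165, 0.2099]
tool_rot: [0.606, 0.363, -0.601, 0.373]
ft_force: [-0.1, 0.1, 0.2]
grip_width: 0.0498
t 9.75 p [ 599.4 -216.5  209.9] yaw -27.3 tilt [ 0.014 -0.008 -1.   ] q [-0.52  0.55  1.43  0.    1.15 -0.05] F [-0.1  0.1  0.2] w 49.8
 shift [ 89.7 -14.8  -7.8]
 wx 0.1
 level wy,wz [ 0.04 -0.9 ]
top [(array([186.3, 192.8]), array([564., 243., 120.]))]
scene [(array([171.4, 291.2]), array([ 507., -548.,  120.])), (array([363.5, 167. ]), array([566., 247., 120.]))]
```

View pics/aft.png

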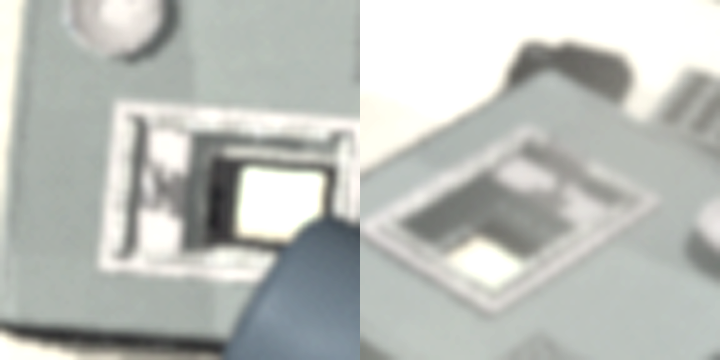

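```bash
python3 -m inch '[[50,[30,-15,-8],[0,0,-0.9]],[50,[45,0,0],[0,0,0]],[50,[0,0,0],[0,0,0]]]'
python3 -c "
from h import *; go([591,-203.5,60],-27.4)"
```

```text
time: 10.32
position: [0.591, -0.2032, 0.1346]
tool_rot: [0.601, 0.372, -0.6, 0.374]
ft_force: [0.6, -1.0, 0.4]
grip_width: 0.0501
t 10.32 p [ 591.  -203.2  134.6] yaw -26.3 tilt [ 0.002 -0.002 -1.   ] q [-0.51  0.63  1.51 -0.    0.99 -0.05] F [ 0.6 -1.   0.4] w 50.1
 shift [74.6 -0.1  0.2]
 wx 1.1
 level wy,wz [ 0.06 -0.18]
```

```bash
python3 -m inch '[[50,[35,0,0],[1.1,0,0]],[50,[40,0,0],[0,0,0]],[50,[15,0,0],[0,0,0]],[50,[0,0,0],[0,0,0]]]'
python3 -c "
from h import *; go([591,-203.5,12],-27.4)"
```

```text
time: 10.82
position: [0.5976, -0.2069, 0.0501]
tool_rot: [0.606, 0.364, -0.601, 0.374]
ft_force: [1.2, -0.7, 0.9]
grip_width: 0.0502
t 10.82 p [ 597.6 -206.9   50.1] yaw -27.1 tilt [ 0.015 -0.009 -1.   ] q [-0.51  0.75  1.55 -0.    0.82 -0.04] F [ 1.2 -0.7  0.9] w 50.2
 shift [37.9 -8.1 -0.1]
 wx 0.3
 level wy,wz [ 0.08 -0.98]
```

```bash
python3 -m inch '[[50,[20,-8,0],[0,0,-1]],[50,[12,0,0],[0,0,0]],[50,[2,0,0],[0,0,0]]]'
python3 -c "
from h import *; go([591,-203.5,12.5],-27.4)"
```

```text
time: 11.2
position: [0.5928, -0.2045, 0.0175]
tool_rot: [0.604, 0.367, -0.603, 0.371]
ft_force: [-0.2, 0.9, 0.6]
grip_width: 0.0499
t 11.2 p [ 592.8 -204.5   17.5] yaw -27.1 tilt [ 0.004 -0.004 -1.   ] q [-0.51  0.8   1.56 -0.    0.77 -0.04] F [-0.2  0.9  0.6] w 49.9
 shift [ 5.  -2.1 -0.1]
 wx 0.3
 level wy,wz [ 0.09 -0.28]
```

```bash
python3 -m inch '[[0,[5,-2,0],[0,0,-0.3]],[0,[0.5,-0.5,0],[0,0,0]],[0,[0.5,-0.5,0],[0,0,0]],[0,[0.5,-0.5,0],[0,0,0]],[0,[0.5,-0.5,0],[0,0,0]],[0,[0,0,0],[0,0,0]],[0,[0,0,0],[0,0,0]]]' 45
python3 -c "
from h import *; go([591,-203.5,12.5],-27.4)"
```

```text
time: 12.08
position: [0.5896, -0.2029, 0.011]
tool_rot: [-0.603, -0.369, 0.603, -0.37]
ft_force: [0.9, -0.1, -0.7]
grip_width: 0.0094
t 12.07 p [ 589.6 -202.9   11. ] yaw -27.1 tilt [ 0.    -0.002 -1.   ] q [-0.51  0.81  1.57 -0.    0.76 -0.04] F [ 0.9 -0.1 -0.7] w 9.4
 shift [-1.5  1.5 -0.1]
 wx 0.3
 level wy,wz [ 0.09 -0.05]
```

```bash
python3 -m inch '[[0,[-15,0,0],[0,0,0]],[0,[-40,0,0],[0,0,0]],[0,[-50,0,0],[0,0,0]],[0,[-50,0,0],[0,0,0]],[0,[-30,0,0],[0,0,0]]]'
python3 -m inch '[[0,[0,-25,-39],[0,0,0]],[0,[0,-25,-39],[0,0,0]],[0,[0,-25,-39],[0,0,0]],[0,[0,-25,-39],[0,0,0]],[0,[0,-25,-39],[0,0,0]],[0,[0,-25,-39],[0,0,0]],[0,[0,-25,-39],[0,0,0]],[0,[0,-25,-39],[0,0,0]],[0,[0,0,0],[-7.5,0,0]],[0,[0,0,0],[-7.5,0,0]],[0,[0,0,0],[-7.5,0,0]]]'
python3 -c "
from h import *; go([550.7,194.5,190],-5.2)"
```

```text
time: 12.7
position: [0.5872, -0.2012, 0.2002]
tool_rot: [-0.601, -0.371, 0.605, -0.367]
ft_force: [-0.1, -0.0, -3.3]
grip_width: 0.0091
time: 14.08
position: [0.5495, 0.1787, 0.2124]
tool_rot: [0.518, 0.481, -0.515, 0.485]
ft_force: [-0.0, -0.2, -1.9]
grip_width: 0.0092
t 14.07 p [549.5 178.7 212.4] yaw -3.9 tilt [ 0.008 -0.002 -1.   ] q [ 0.12  0.47  1.57 -0.    1.09  0.19] F [-0.  -0.2 -1.9] w 9.2
 shift [ 22.4  -0.  -15.9]
 wx 1.3
 level wy,wz [ 0.09 -0.44]
```

```bash
python3 -m inch '[[0,[25,0,-16],[1.3,0,-0.4]],[0,[18,0,0],[0,0,0]],[0,[2,0,0],[0,0,-0.3]]]'
python3 - <<'E'
from h import *
go([550.7,194.5,165],-5.2)
ims={c:imaging.camera(c) for c in ['top','scene']}
go([550.7,194.5,165],-5.2)
for n in ['panel_handle','panel_slot','stud_wing']:
    for c in ims: print(n,c,[(np.round(a['pixel'],1),round(a['confidence'],2)) for a in imaging.tip_of(c,n) if a['pixel'][0]>320 and c=='scene' or a['pixel'][0]<230 and c=='top'])
o=get_obs();p=np.array(o['position']); M=R.from_quat(o['tool_rot'])
# panel frame at gripped pose: x=tool y, y=-tool z, z=-tool x ; handle bar centre 19mm behind tcp
A=np.c_[M.apply([0,1,0]),M.apply([0,0,-1]),M.apply([-1,0,0])]
under=p+A@[0,0,-.011]
def P3(L): return under+np.asarray(L)@A.T
out=P3([[.062,.092,.004],[.062,-.092,.004],[-.062,-.092,.004],[-.062,.092,.004]])
sl=P3([[.0205,.063,.004],[.0205,.047,.004],[-.0205,.047,.004],[-.0205,.063,.004]])
t=[]
for c in ims:
    u=project(c,under)[0]; x,y=map(int,u); h=45
    k=cv2.convertScaleAbs(cv2.resize(ims[c][y-h:y+h,x-h:x+h,::-1],(400,400),interpolation=cv2.INTER_CUBIC),alpha=1.4)
    if 1:
        f=400/(2*h)
        for q in (out,sl): cv2.polylines(k,[((project(c,q)-[x-h,y-h]+.5)*f).round().astype(np.int32)],True,(0,0,255),1)
    t.append(k); np.save(f'im_{c}.npy',ims[c])
cv2.imwrite('pics/over.png',np.hstack(t))
E
```

```text
time: 14.45
position: [0.5502, 0.1952, 0.1693]
tool_rot: [-0.521, -0.478, 0.523, -0.477]
ft_force: [-0.3, 0.3, -1.6]
grip_width: 0.0092
t 14.45 p [550.2 195.2 169.3] yaw -5.1 tilt [-0.003 -0.001 -1.   ] q [ 0.15  0.54  1.59 -0.    1.02  0.24] F [-0.3  0.3 -1.6] w 9.2
 shift [4.3 0.6 0.7]
 wx 0.1
 level wy,wz [0.06 0.15]
t 14.55 p [551.5 195.3 170.3] yaw -5.1 tilt [ 0. -0. -1.] q [ 0.15  0.54  1.59 -0.    1.02  0.24] F [ 0.5 -0.1 -2.3] w 9.1
 shift [ 5.3 -0.8  0.9]
 wx 0.1
 level wy,wz [ 0.01 -0.03]
panel_handle top [(array([194.6, 193.4]), 0.62)]
panel_handle scene [(array([357.7, 154.5]), 0.91), (array([357.4, 203.4]), 0.62)]
panel_slot top [(array([183.1, 195.2]), 0.89)]
panel_slot scene [(array([360.6, 156.9]), 0.9)]
stud_wing top []
stud_wing scene []
```

View pics/over.png

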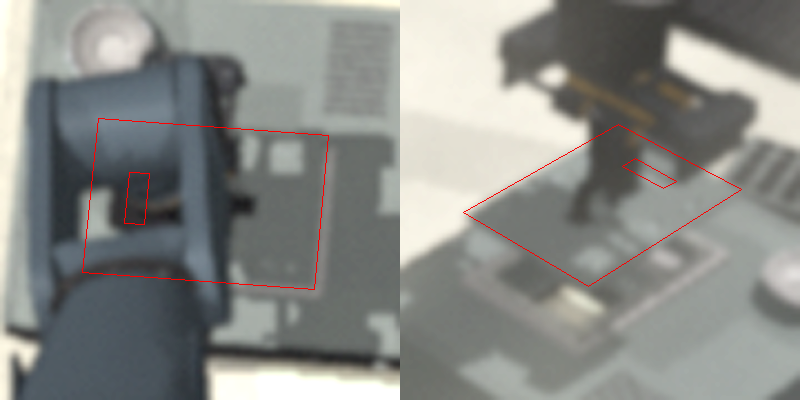

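```bash
python3 - <<'E'
from h import *
o=get_obs();p=np.array(o['position']); M=R.from_quat(o['tool_rot'])
A=np.c_[M.apply([0,1,0]),M.apply([0,0,-1]),M.apply([-1,0,0])]; under=p+A@[0,0,-.011]
P3=lambda L: under+np.asarray(L)@A.T
for c in ['top','scene']:
    print(c,'slot pred',project(c,P3([0,.055,0])).round(1),'bar pred',project(c,P3([0,0,.03])).round(1))
    G=cv2.cvtColor(np.load(f'im_{c}.npy'),cv2.COLOR_RGB2GRAY).astype(np.float32)
    offs=np.arange(-.012,.0121,.002)
    for name,ax,sg,rng in [('+x',0,1,(-.085,.085)),('-x',0,-1,(-.085,.085)),('+y',1,1,(-.055,.055)),('-y',1,-1,(-.055,.055))]:
        t=np.linspace(*rng,9); 
        for half,tt in (('lo',np.linspace(rng[0],0,40)),('hi',np.linspace(0,rng[1],40))):
            pr=[]
            for d in offs:
                L=np.zeros((40,3)); L[:,ax]=sg*((.062,.092)[ax]+d); L[:,1-ax]=tt; L[:,2]=.004
                u=project(c,P3(L)).astype(np.float32); pr.append(cv2.remap(G,u[:,:1],u[:,1:],cv2.INTER_LINEAR).mean())
            print(c,name,half,np.round(pr).astype(int))
E
```

```text
top slot pred [[182.4 193.2]] bar pred [[196.6 193. ]]
top +x lo [84 82 80 77 76 77 81 86 91 95 97 98 98]
top +x hi [76 77 78 79 80 80 81 81 81 81 80 79 78]
top -x lo [77 77 77 78 79 81 82 83 82 79 78 78 81]
top -x hi [56 52 49 48 47 48 49 51 52 53 54 54 54]
top +y lo [ 95  99 101 103 103 102  98  91  81  71  60  53  49]
top +y hi [69 68 68 66 64 63 62 61 60 59 58 56 56]
top -y lo [76 75 75 76 77 80 85 90 92 90 85 80 76]
top -y hi [76 76 76 76 78 81 86 91 93 90 85 80 77]
scene slot pred [[363.3 156.4]] bar pred [[354.2 155.3]]
scene +x lo [109 108 106 104 101  98  96  94  93  93  93  95  96]
scene +x hi [112 112 112 112 111 110 108 107 106 107 109 111 112]
scene -x lo [ 99 104 111 120 131 141 150 157 161 164 165 165 165]
scene -x hi [ 86  89  93  98 105 111 118 124 130 134 138 142 145]
scene +y lo [73 72 71 70 69 68 67 65 64 62 60 59 59]
scene +y hi [94 93 93 93 93 94 94 94 93 93 92 92 91]
scene -y lo [ 87  87  87  87  88  89  92  96 101 107 112 116 119]
scene -y hi [89 88 87 86 86 85 84 82 81 81 81 82 82]
```

The top-view edge, the frame fit and the stud grip together give a target TCP of about (551.2,197.2): the panel sits about 2.5 mm toward −y of the tool. In the picture the panel hangs over the bay and its −y edge matches the predicted outline. Lowering.

```bash
python3 -m inch '[[0,[12,0,-2],[0,0,0]],[0,[6,0,0],[0,0,0]],[0,[2,0,0],[0,0,0]]]'
python3 -c "
from h import *; go([551.2,197.2,148],-5.2)"
```

```text
time: 15.22
position: [0.5521, 0.1973, 0.1494]
tool_rot: [0.522, 0.477, -0.522, 0.477]
ft_force: [0.1, -0.5, -1.8]
grip_width: 0.0093
t 15.22 p [552.1 197.3 149.4] yaw -5.2 tilt [ 0.002 -0.    -1.   ] q [ 0.15  0.57  1.6  -0.    0.97  0.24] F [ 0.1 -0.5 -1.8] w 9.3
 shift [ 1.4 -0.9  0.2]
 wx 0.0
 level wy,wz [-0.01 -0.1 ]
```

```bash
python3 -m inch '[[0,[6,-1,0],[0,0,-0.1]],[0,[5,-0.5,0],[0,0,-0.1]],[0,[3,-0.5,0],[0,0,-0.1]],[0,[3,-0.5,0],[0,0,-0.1]]]'
python3 -c "
from h import *; go([551.2,197.2,125],-5.2)"
```

```text
time: 15.72
position: [0.5495, 0.1975, 0.1309]
tool_rot: [-0.521, -0.479, 0.523, -0.475]
ft_force: [0.0, -0.2, -1.9]
grip_width: 0.0094
t 15.72 p [549.5 197.5 130.9] yaw -5.2 tilt [-0.006  0.001 -1.   ] q [0.15 0.59 1.62 0.   0.94 0.24] F [ 0.  -0.2 -1.9] w 9.4
 shift [5.9 1.7 0.1]
 wx 0.0
 level wy,wz [0.   0.34]
```

No contact force with the underside at about 120 mm, below the wing's top at 131 mm, so the wing is in the slot.

```bash
python3 -m inch '[[0,[6,1.5,0],[0,0,0.35]],[0,[4,0,0],[0,0,0]],[0,[4,0,0],[0,0,0]]]'
python3 -c "
from h import *; go([551.2,197.2,110],-5.2)"
```

```text
time: 16.1
position: [0.5514, 0.1974, 0.1163]
tool_rot: [0.522, 0.477, -0.522, 0.477]
ft_force: [-2.0, 0.3, 3.1]
grip_width: 0.0098
t 16.1 p [551.4 197.4 116.3] yaw -5.2 tilt [ 0.001  0.    -1.   ] q [ 0.15  0.61  1.63 -0.    0.9   0.24] F [-2.   0.3  3.1] w 9.8
 shift [ 6.3 -0.1  0.2]
 wx 0.0
 level wy,wz [-0.01 -0.07]
```

```bash
python3 -m inch '[[0,[3,0,0],[0,0,0]],[0,[3,0,0],[0,0,0]],[0,[3,0,0],[0,0,0]]]' 55
python3 -c "
from h import *; go([551.2,197.2,110],-5.2)"
```

```text
time: 16.48
position: [0.5514, 0.1974, 0.1118]
tool_rot: [0.522, 0.477, -0.521, 0.478]
ft_force: [-7.4, -2.1, 27.5]
grip_width: 0.0093
t 16.48 p [551.4 197.4 111.8] yaw -5.1 tilt [ 0.002 -0.    -1.   ] q [ 0.15  0.62  1.63 -0.    0.89  0.24] F [-7.4 -2.1 27.5] w 9.3
 shift [ 1.8 -0.2  0.2]
 wx 0.1
 level wy,wz [ 0.01 -0.12]
```

```bash
python3 -m inch '[[0,[2.5,0,0],[0,0,0]],[0,[2.5,0,0],[0,0,0]],[0,[2.5,0,0],[0,0,0]],[0,[2.5,0,0],[0,0,0]],[0,[2.5,0,0],[0,0,0]],[0,[2.5,0,0],[0,0,0]]]'
python3 - <<'E'
from h import *
go([551.2,197.2,110],-5.2)
S=imaging.camera('scene')
for n in ['panel_slot','stud_wing','panel_handle']: print(n,[np.round(a['pixel'],1) for a in imaging.tip_of('scene',n)][:2])
go()
cv2.imwrite('pics/flush.png',crop('scene',S,(355,175),45,7))
E
```

```text
time: 17.23
position: [0.5515, 0.1974, 0.1119]
tool_rot: [0.523, 0.475, -0.52, 0.48]
ft_force: [-3.4, -0.3, 13.0]
grip_width: 0.0093
t 17.23 p [551.5 197.4 111.9] yaw -5.0 tilt [ 0.008 -0.001 -1.   ] q [ 0.15  0.62  1.64 -0.    0.88  0.24] F [-3.4 -0.3 13. ] w 9.3
 shift [ 1.9 -0.3  0.2]
 wx 0.2
 level wy,wz [ 0.01 -0.47]
panel_slot [array([275.4, 325.9]), array([110.3, 319.3])]
stud_wing [array([358. , 166.4])]
panel_handle [array([353.3, 169.6]), array([162.3, 224.2])]
t 17.43 p [551.5 197.4 111.9] yaw -5.0 tilt [ 0.008 -0.001 -1.   ] q [ 0.15  0.62  1.64 -0.    0.88  0.24] F [-4.7 -1.8 14. ] w 9.2
 level wy,wz [ 0.01 -0.47]
```

View pics/flush.png

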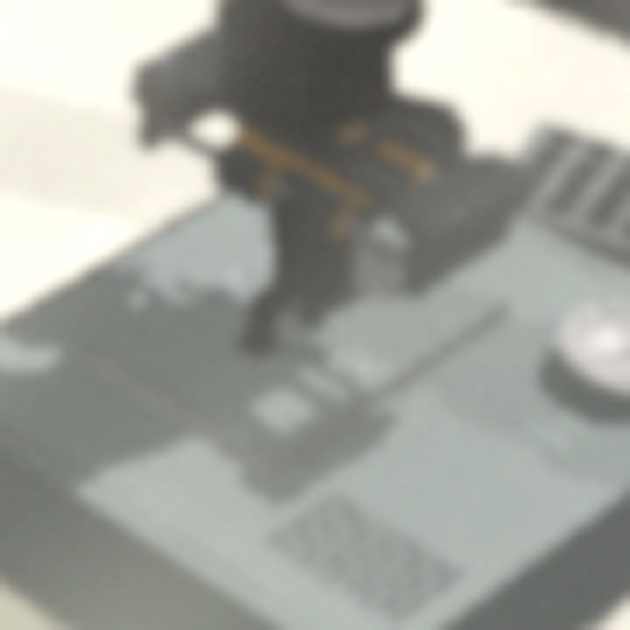

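The panel covers the frame with no visible rim and no gap along its edge. I'll trim the tilt, press a little more firmly, then hand in.

```bash
python3 -m inch '[[0,[3,0,0],[0,0,-0.4]],[0,[3,0,0],[0,0,-0.1]],[0,[3,0,0],[0,0,0]],[0,[3,0,0],[0,0,0]],[0,[3.5,0,0],[0,0,0]]]'
python3 - <<'E'
from h import *
go([551.2,197.2,110],-5.2)
for i in range(4): imaging.camera('scene')
go()
E
```

```text
time: 18.05
position: [0.5515, 0.1974, 0.1118]
tool_rot: [0.522, 0.477, -0.52, 0.479]
ft_force: [-6.2, -1.3, 22.1]
grip_width: 0.0092
t 18.05 p [551.5 197.4 111.8] yaw -5.0 tilt [ 0.005 -0.    -1.   ] q [ 0.15  0.62  1.63 -0.    0.88  0.24] F [-6.2 -1.3 22.1] w 9.2
 shift [ 1.8 -0.2  0.2]
 wx 0.2
 level wy,wz [ 0.   -0.27]
t 18.25 p [551.5 197.4 111.8] yaw -5.0 tilt [ 0.005 -0.    -1.   ] q [ 0.15  0.62  1.63 -0.    0.88  0.24] F [-6.5 -1.5 19.5] w 9.4
 level wy,wz [ 0.   -0.28]
```

Height stays at 111.8–111.9 mm under 13 to 27 N, so the panel is on the hard stop of the rim, not on the springs.

```bash
python3 -c "
from h import *; print(robot.hand_in()); go()"
```

```text
the job is handed in; nothing more can be done
None
the job is handed in; nothing more can be done
```

The panel is on the bay, pressed flush and still held, and I handed the job in at about 18.3 s of the 53 s. No verdict is reported.

**What I did**
- **Stud:** I gripped the wing (8.9 mm wide in the fingers) and turned it about 72° until it lay within about 0.5° of the frame's cross direction.
- **Panel:** I took the larger grey panel by its handle and lowered it over the bay. There was no contact force as it passed the height of the wing's top.
- **Press:** I pushed it down against the gasket and held it there.

**Last checks**
- **Flush:** The tool stood at z = 111.8 mm, the height expected for flush. It stayed within 0.1 mm of that under 13 to 27 N, so the panel is on the rim rather than on the springs.
- **Square and level:** Yaw was −5.0° against −5.2° for the frame, and the tool's tilt was 0.005 rad.
- **Hold:** The last reading was about 20 N of press, with the grip set to 55 N.

**Disagreements and gaps**
- **Camera and arm:** The cameras read about 2–3 mm off from the arm at the bay. I corrected for this when aligning.
- **Wing in slot:** The gripper hid the slot in the last picture, so this is inferred from height and force, not seen. The network found no panel slot at the bay in that picture.
- **Stud angle:** After letting go, I had only a blurred picture of the stud; its angle comes from the gripper's own angle.
- **Bystanders:** I did not measure their positions again at the end.

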